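# Index the reagent carousel and unload the full carrier

### The job

Turn the guarded reagent carousel (its hexagonal hub knob is there for that) until the full carrier, the only one with three capped vials, stands in the middle of the open loading bay, then push the index pin down and, if it rides on the ring, rock the carousel a few degrees until the pin drops fully home and locks it there. Only then lift that carrier out, keeping it upright, and set it down in the free lane of the two-lane tray. Leave the pin home, the other carriers in their places and the label roll on the bench where it is.

Things in the scene. Friction and masses are not known exactly. Their poses are not given: they have to be found in the camera images.
- carousel_base: Fixed housing of the reagent carousel: a round white pan 440 mm across. Origin on the turning axis at bench height. A white wall and a guard of white radial bars 25 degrees apart (top at z = 0.115) cover the rotor all round except over the loading bay, which is open for 55 degrees either side of the -x axis of this frame.
- rotor: Rotor of the carousel; origin on the turning axis at bench height. Six radial compartments, 60 degrees apart, floor at z = 0.022; that of the full carrier lies along the -x axis of this frame, the sixth is vacant. Turns without end either way about z, damped, with friction of about 0.12 N m, and stays where it is left.
- hub_grip (a point): Middle of the black hexagonal hub knob on the turning axis, part of the rotor: 44 mm across flats, flats 25 mm wide, from z = 0.122 to 0.162 (this point: 0.145). The outward normals of its flats lie at 30, 90, 150... degrees from this frame's x axis, so a grip closes along one of these. It stands over a hole in the guard of 72 mm radius.
- bay (a point): Middle of the loading bay, fixed to the housing: where the full carrier's centre lies when its compartment is exactly at the bay; 116 mm from the turning axis. The x axis points from here to the axis.
- full_carrier_centre (a point): Centre (34 mm above the underside) of the full carrier: beige block 114 mm long (x), 36 wide, 68 tall, with three white-capped vials fixed in its wells (caps 25 mm across, tops 82 mm above the underside). 0.1 to 0.17 kg. It stands along a radius of the rotor, between walls 24 mm high with 2.5 mm of play at each side. Grip it across its 36 mm width near the top.
- pin_knob (a point): Top of the black mushroom knob (27 mm across) of the index pin, in an aluminium bracket at the rim of the loading bay, 194 mm from the turning axis, to the left of the bay as seen by the robot. At z = 0.099 when raised, 0.080 when home. Pushed straight down the pin enters a slot of the steel index ring on the rotor's rim and locks it.
- index_pin (a joint): Travel of the spring-loaded index pin, in m: 0 raised (held by a catch), about 0.0085 standing on the ring, 0.019 home in a slot. Pushed past the catch (about 5 mm, 5 N) it springs down by itself and drops in when a slot comes under it. The six slots, 60 degrees apart, lock each compartment up to 3 degrees to one side of the exact bay, unknown which: feel for it by rocking the rotor.
- free_lane (a point): Middle of the floor of the free lane of the grey two-lane tray (150 x 176 mm, fixed to the bench): floor at z = 0.005, lane along the x axis of this frame, 132 mm long between end walls 15 mm high and 45 mm wide between rails 14 mm high (heights above the bench). y axis points away from the other lane, whose middle is 90 mm off in -y and holds an empty carrier.
- empty_carrier_1_centre (a point): Centre of an empty carrier (same block, three open wells, no vials) in a compartment of the carousel; not to be handled.
- empty_carrier_2_centre (a point): The same, another empty carrier.
- empty_carrier_3_centre (a point): The same, another empty carrier.
- single_carrier_centre (a point): Centre of a carrier with one capped vial in its middle well, in a compartment of the carousel; not to be handled. The sixth compartment is vacant.
- tray_carrier_centre (a point): Centre of the empty carrier that stands in the other lane of the tray; not to be handled.
- label_spool: Roll of labels, 74 mm across, 34 mm high, to the right of the carousel; bystander. Origin under its centre.

How it is judged:
By the outcome, as a careful person would: the job done as asked, in the order asked, and still so for the second after the job is handed in, with the robot touching nothing.
It also fails if it takes over 72 s, if anything falls off the work surface, if the arm or the gripper's body presses on something with over 40 N, if the wrist force passes 120 N, or if a joint passes its speed limit or range.

### The arm

A 7-joint arm with a two-finger parallel gripper is mounted at the origin on a cart in front of the work surface, level with it; the furniture and walls round the work are solid. World frame = base frame: x ahead of the robot, y to its left, z up, the work surface at z = 0. Lengths are in m, angles in rad, forces in N, time in s.
With the tool pointing down it reaches from about 0.4 to 0.85 m from the base axis. Payload 4.5 kg.
Tool frame: the origin (TCP) lies midway between the tips of the shut fingers; the grasp point (between the pads) lies r.tcp_to_grasp behind it (r.tcp_to_grasp is the distance from the TCP to the grasp point, in m); z points along the fingers, y is the line along which they close (so a half turn about z gives the same grasp; the last joint's range is limited). The gripper opens to 88 mm and grips with 3 to 60 N. Pads are 18 mm wide; open, the fingers measure 123 mm over their backs; the gripper's body (75 mm by 187 mm) begins 45 mm behind the grasp point.
Start: joints at [-1.197, 0.689, -0.195, 1.565, 0.157, 0.902, -0.215], TCP at [0.208, 0.589, 0.239] pointing down, gripper open.
Joint ranges: [-3.01, 3.01], [-0.46, 2.08], [-1.47, 1.51], [0.13, 2.56], [-1, 4.14], [0.04, 2.09], [-2.66, 2.66]. Speed limits (rad/s): [2.57, 2.57, 3.14, 3.14, 3.14, 3.14, 3.14].

### API

Orientations are given as a unit quaternion [x, y, z, w].
In Python, from rig import r gives the robot as it stands.
- The arm moves only by the tool apply_moves, never from a script. Its argument "rows" is a list of rows, each a list of 5 numbers: the opening, from -1 (shut) to 1 (fully open), so that 0 is half open, then the shift along the tool's x, y, z in m, then the turn about the tool's z in degrees. In form: [[fingers, x, y, z, yaw], ...]. A call has 1 to 5 rows; each row is the pose to reach, as a shift and turn from the pose commanded when the call began, along the tool's axes at that moment; what a row does not reach only later rows make up. A row lasts 1/12 s, in which the tool goes at most 41.7 mm and 7.16 degrees, less where a joint would pass 70% of its speed; a pose out of reach is approached as far as the arm can. A call with a gripper value outside its range is refused whole. The fingers move at their own pace and stop on an object; "squeeze" is the grip in N (left out, the last holds). Time passes only in rows, so rows that repeat a pose let the fingers close. It gives the time, the measured TCP pose, the force, the opening and the grip force at its end, in the units of the state.
- r.get_obs(): the state, without advancing time (a new reading comes with each control period).
- r.read_camera(name): name is "scene" or "top" or "wrist"; returns the picture (420x560x3 uint8, red, green, blue); there is no depth.
- r.camera_info(name): a dict with "fx", "fy", "cx", "cy" (pixels), "eye" and "rotation" of the camera in the world; the wrist camera has in their place "T_tool_cam" (4x4, takes a point from camera to tool coordinates, whose origin is the TCP and whose axes are the flange's). Camera axes: x right, y down, z forward; pixel columns grow to the right and rows downward; lengths in m; the calibration is good to about 2 mm. A picture is of the moment at which its call begins: read the wrist's pose just before it. camera_info takes no time and is no camera call.
- r.close_job(): hands the job in; it is judged then, once.
The state is a dict: "t": time; "joints": joint angles; "qvel": joint speeds; "joint_torque": joint torques, N m; "tool_pos": TCP position; "tool_rot": TCP orientation; "contact_force": force on the tool from outside, world axes, zero at the start; "ft_torque": the same for the moment, N m; "width": finger opening in m; "finger_force": force on a finger pad.
Only numpy, scipy, OpenCV 4.12 (cv2) and the standard library are available. Lean on these libraries where they do the work, as an engineer would, in place of code of your own. Each camera call takes 0.05 s, during which the arm holds its last target. There are 200 camera calls.

## Working session

There is one attempt and no reset: what is moved stays moved. The work goes in short steps, Python scripts to look and compute and a tool call to move; the robot and the scene stay as the last step left them, time stands still between calls to the robot, and variables do not carry over. Pictures are saved under pics/ and viewed, at most 10 in all, crops included, and the job is handed in when it is done.

Besides the shell and the picture viewer there is one more tool, called as a command line: name --pt "numbers of a row" for each row, then --argument value for the rest. apply_moves: Moves the arm, as the interface text tells. Its arguments: {"type":"object","properties":{"rows":{"type":"array"},"squeeze":{"type":"number"}},"required":["rows"]}

```bash
mkdir -p pics; ls; python3 - <<'E'
from rig import r
import cv2,numpy as np
print(r.get_obs(), r.tcp_to_grasp)
for n in("scene","top"):
    print(n,r.camera_info(n)); cv2.imwrite(f"pics/{n}0.png",r.read_camera(n)[:,:,::-1])
print(r.camera_info("wrist"))
E
```

```text
pics
{'t': 0.0, 'joints': array([-1.19720246,  0.68995582, -0.1944974 ,  1.56637316,  0.15729779,
        0.90251169, -0.21508741]), 'qvel': array([-0.00032983, -0.00056859,  0.00103095, -0.00051706,  0.00022579,
       -0.00064852, -0.00014792]), 'joint_torque': array([ 1.62984593e-04, -5.27556753e+01, -1.26672562e+00, -1.53428149e+01,
       -5.25827799e-02,  6.35184944e-03,  1.53027263e-04]), 'tool_pos': array([0.20814791, 0.58863033, 0.23791944]), 'tool_rot': array([ 1.69038118e-01,  9.85609077e-01, -9.25045829e-04, -8.26550709e-05]), 'contact_force': array([-1.56748185,  0.01954039,  0.73178695]), 'ft_torque': array([ 0.03848269, -0.04756303,  0.02198494]), 'finger_force': 0.0, 'width': 0.08821183799176821} 0.0187
scene {'fx': 417.18042461856083, 'fy': 417.18042461856083, 'cx': 282.2635165512737, 'cy': 210.44010050745894, 'eye': array([ 0.13071988, -0.93657217,  0.7022049 ]), 'rotation': array([ 0.84727523, -0.2106587 ,  0.11337207, -0.47423029])}
top {'fx': 447.1061901451006, 'fy': 447.1061901451006, 'cx': 285.84731106354957, 'cy': 213.13040206062118, 'eye': array([ 0.47740196, -0.07504416,  1.22659952]), 'rotation': array([-0.69917051,  0.71326675, -0.03207954,  0.03717591])}
{'fx': 352.91614438778737, 'fy': 352.91614438778737, 'cx': 269.56756217278223, 'cy': 205.1423366002929, 'T_tool_cam': array([[ 7.91785891e-04, -9.60468269e-01, -2.78388356e-01,
         7.12144402e-02],
       [ 9.99998282e-01,  1.22706380e-03, -1.38932290e-03,
        -1.73314614e-04],
       [ 1.67600084e-03, -2.78386777e-01,  9.60467591e-01,
        -1.45510875e-01],
       [ 0.00000000e+00,  0.00000000e+00,  0.00000000e+00,
         1.00000000e+00]])}
```

View pics/top0.png

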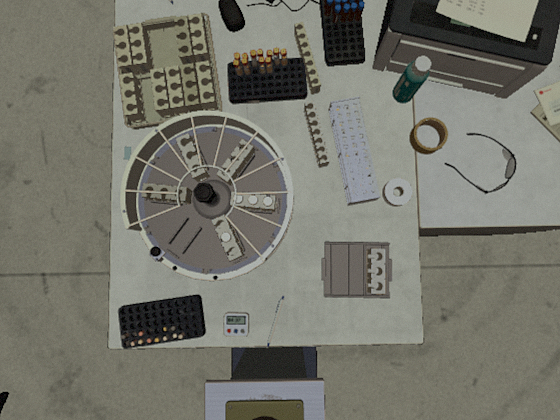

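View pics/scene0.png

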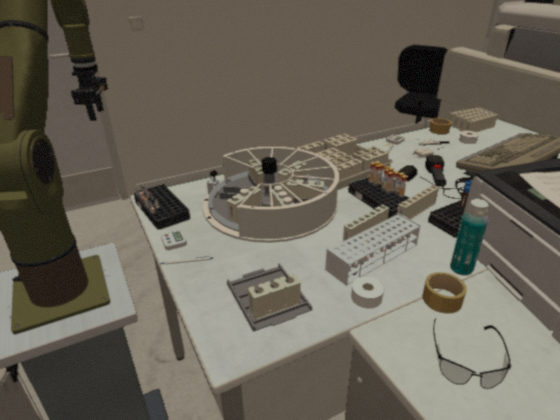

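```bash
cat > h.py <<'E'
from rig import r
import cv2,numpy as np
from scipy.spatial.transform import Rotation as R
def cam(n):
    c=r.camera_info(n)
    if n=="wrist":
        o=r.get_obs();T=np.eye(4);T[:3,:3]=R.from_quat(o["tool_rot"]).as_matrix();T[:3,3]=o["tool_pos"]
        T=T@c["T_tool_cam"];M,e=T[:3,:3],T[:3,3]
    else:
        q=np.array(c["rotation"]);M=R.from_quat(q).as_matrix() if q.size==4 else q
        e=np.array(c["eye"])
    return c,M,e
def ray(C,p):
    c,M,e=C;d=M@[(p[0]-c["cx"])/c["fx"],(p[1]-c["cy"])/c["fy"],1];return e,d
def at(C,p,z):
    e,d=ray(C,p);return e+d*(z-e[2])/d[2]
def proj(C,P):
    c,M,e=C;q=M.T@(np.array(P)-e);return np.array([c["fx"]*q[0]/q[2]+c["cx"],c["fy"]*q[1]/q[2]+c["cy"]])
def tri(*cp):
    A=np.zeros((3,3));b=np.zeros(3)
    for C,p in cp:
        e,d=ray(C,p);d=d/np.linalg.norm(d);P=np.eye(3)-np.outer(d,d);A+=P;b+=P@e
    return np.linalg.solve(A,b)
E
python3 - <<'E'
from h import *
T=cam("top");S=cam("scene")
print(T[1],S[1])
print("hub",at(T,(205,193),.162),tri((T,(205,193)),(S,(269,162))))
print("pin",at(T,(155,252),.099),tri((T,(155,252)),(S,(213,176))))
print("full",at(T,(254,201),.082))
a=cv2.imread("pics/top0.png");b=cv2.imread("pics/scene0.png")
x=cv2.resize(a[100:290,110:400],None,fx=2.7,fy=2.7,interpolation=cv2.INTER_CUBIC)
cv2.imwrite("pics/c1.png",x)
E
```

```text
[[-0.01955711 -0.99500498  0.09789081]
 [-0.99977532  0.02026301  0.00622206]
 [-0.00817455 -0.09774713 -0.99517771]] [[ 0.88553937 -0.24944285  0.39191617]
 [-0.46450073 -0.46145708  0.75584154]
 [-0.00768677 -0.85137279 -0.5245048 ]]
hub [0.63475809 0.12521299 0.162     ] [0.63659062 0.12654758 0.15357265]
pin [0.49667337 0.26344597 0.099     ] [0.49780614 0.27045291 0.07475423]
full [0.62311509 0.01367447 0.082     ]
```

View pics/c1.png

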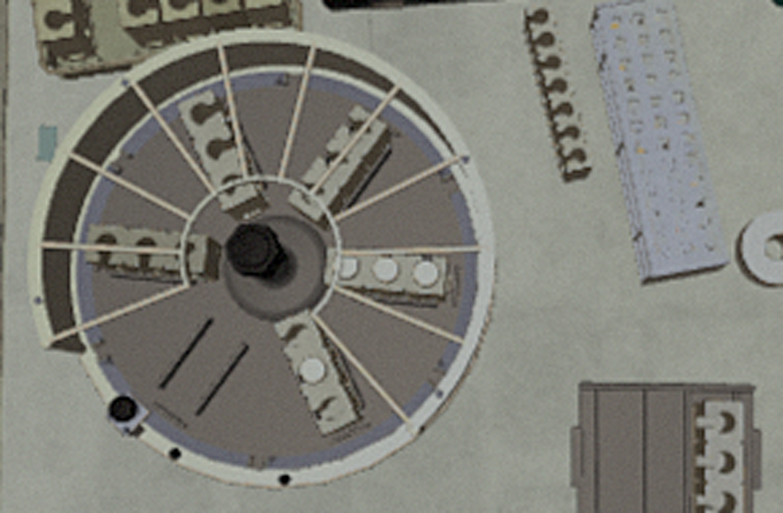

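```bash
python3 - <<'E'
from h import *
T=cam("top")
f=lambda p,z:at(T,(p[0]/2.7+110,p[1]/2.7+100),z)[:2]
E=np.array([f(p,.115) for p in [(50,340),(43,244),(70,155),(133,82),(222,45),(313,47),(400,88),(465,158),(480,250),(465,342),(410,422)]])
A=np.c_[2*E,np.ones(11)];s=np.linalg.lstsq(A,(E**2).sum(1),rcond=None)[0];c=s[:2];print("centre",c,"rad",np.sqrt(s[2]+c@c))
a=np.degrees(np.unwrap(np.arctan2(*(E-c).T[::-1])));print(a, "bay dir",(a-25*np.arange(11)*np.sign(a[1]-a[0])).mean()+125*np.sign(a[1]-a[0])+180)
cp=np.array([f(p,.104) for p in [(347,268),(386,269),(427,273)]]);
for q in cp: d=q-c;print("cap",q,np.hypot(*d),np.degrees(np.arctan2(d[1],d[0])))
q=f((312,369),.104)-c;print("single",np.hypot(*q),np.degrees(np.arctan2(*q[::-1])))
q=f((123,408),.099);print("pin",q,np.hypot(*(q-c)),np.degrees(np.arctan2(*(q-c)[::-1])))
print("hub",f((250,248),.162))
# hex corners crop approx; tray pixels
for p in [(323,242),(389,242),(323,297),(390,297),(348,242),(366,242)]: print(p,at(T,p,.014))
a=cv2.imread("pics/top0.png");b=cv2.imread("pics/scene0.png")
x=np.hstack([cv2.resize(a[230:305,310:400],(480,400),interpolation=2),cv2.resize(a[170:215,180:235],(320,262),interpolation=2)[:,:,:].copy() if 0 else cv2.copyMakeBorder(cv2.resize(a[170:215,180:230],(320,288),interpolation=2),0,112,0,0,0)])
cv2.imwrite("pics/c2.png",x)
E
```

```text
centre [0.63609132 0.12979562] rad 0.20658196446458707
[ 110.56988887   85.38623567   60.78713927   35.50563442   10.2067397
  -13.97470903  -39.76396018  -64.92400985  -89.34419017 -113.808201
 -138.74646993] bay dir 165.62673616238123
cap [0.62556404 0.05114237] 0.07935463041246794 -97.62339921987285
cap [0.62386411 0.01455209] 0.11589036118188999 -96.05636070768364
cap [ 0.61929368 -0.02384348] 0.15455462788487723 -96.23946728939882
single 0.11393747768030314 -156.6351768089839
pin [0.49887767 0.26206361] 0.19058438963639382 136.05140143238177
hub [0.63766881 0.1310114 ]
(323, 242) [ 0.51614337 -0.16645393  0.014     ]
(389, 242) [ 0.51260785 -0.34470081  0.014     ]
(323, 297) [ 0.3693403  -0.16238993  0.014     ]
(390, 297) [ 0.36597088 -0.34119645  0.014     ]
(348, 242) [ 0.51480315 -0.23402217  0.014     ]
(366, 242) [ 0.51383896 -0.28263316  0.014     ]
```

View pics/c2.png

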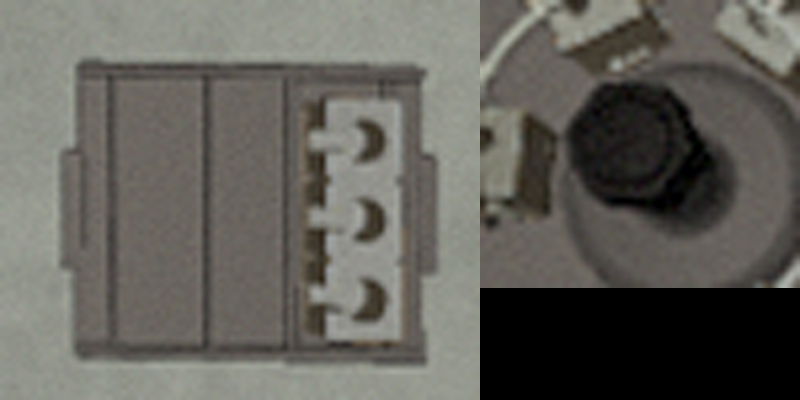

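apply_moves --pt "1 -0.035 -0.018 0 0" --pt "1 -0.07 -0.036 0 0" --pt "1 -0.105 -0.054 0 0" --pt "1 -0.14 -0.072 0 0" --pt "1 -0.14 -0.072 0 0"

```text
t: 0.52
tool_pos: [0.3244, 0.4662, 0.2381]
tool_rot: [0.175, 0.984, -0.004, 0.003]
contact_force: [0.4, -0.9, 0.6]
width: 0.0881
finger_force: 0.0
```

apply_moves --pt "1 -0.035 -0.018 0 0" --pt "1 -0.07 -0.036 0 0" --pt "1 -0.105 -0.054 0 0" --pt "1 -0.14 -0.072 0 0" --pt "1 -0.14 -0.072 0 0"

```text
t: 0.93
tool_pos: [0.4314, 0.3512, 0.2381]
tool_rot: [0.176, 0.984, -0.003, 0.002]
contact_force: [0.8, -0.9, -0.3]
width: 0.0884
finger_force: 0.0
```

apply_moves --pt "1 -0.035 -0.018 0 0" --pt "1 -0.07 -0.036 0 0" --pt "1 -0.105 -0.054 0 0" --pt "1 -0.14 -0.072 0 0" --pt "1 -0.14 -0.072 0 0"

```text
t: 1.35
tool_pos: [0.5386, 0.2362, 0.238]
tool_rot: [0.176, 0.984, -0.003, 0.002]
contact_force: [1.1, -1.1, -1.1]
width: 0.0878
finger_force: 0.0
```

apply_moves --pt "1 -0.03 -0.015 0 4" --pt "1 -0.06 -0.03 0 8" --pt "1 -0.09 -0.045 0 12" --pt "1 -0.12 -0.06 0 16.7" --pt "1 -0.12 -0.06 0 16.7"

```text
t: 1.77
tool_pos: [0.63, 0.1411, 0.2381]
tool_rot: [0.317, 0.949, -0.002, 0.003]
contact_force: [0.5, 0.0, 0.1]
width: 0.088
finger_force: 0.0
```

```bash
python3 - <<'E'
from h import *
o=r.get_obs();print(o["t"],o["joints"],o["tool_pos"],np.degrees(np.arctan2(*R.from_quat(o["tool_rot"]).as_matrix()[1::-1,1])))
W=cam("wrist");im=r.read_camera("wrist");cv2.imwrite("pics/w1.png",im[:,:,::-1])
print("predict hub",proj(W,(.637,.130,.162)))
E
```

```text
1.7667 [-0.20813323  0.71604163 -0.16267683  1.50199303  0.14116255  0.93346278
  0.51065469] [0.63000072 0.14110536 0.23809875] 53.06579709846253
predict hub [263.33323935 231.81927968]
```

View pics/w1.png

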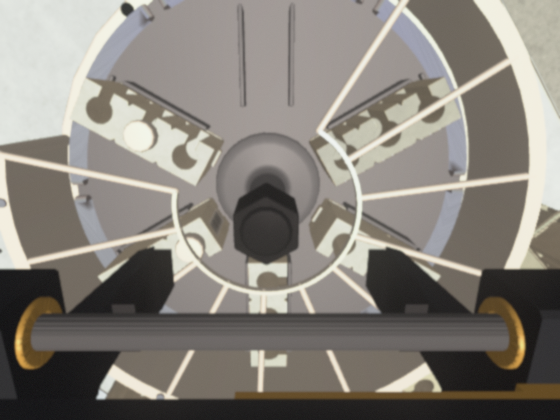

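apply_moves --pt "1 -0.011 -0.002 0 0.7" --pt "1 -0.011 -0.002 0.035 0.7" --pt "1 -0.011 -0.002 0.07 0.7" --pt "1 -0.011 -0.002 0.112 0.7" --pt "1 -0.011 -0.002 0.112 0.7"

```text
t: 2.23
tool_pos: [0.6269, 0.141, 0.1191]
tool_rot: [0.315, 0.949, -0.004, -0.007]
contact_force: [-0.6, -0.7, -0.3]
width: 0.0881
finger_force: 0.0
```

apply_moves --pt "-1 0 0 0 0" --pt "-1 0 0 0 0" --pt "-1 0 0 0 0" --pt "-1 0 0 0 0" --pt "-1 0 0 0 0" --squeeze 25

```text
t: 2.65
tool_pos: [0.6343, 0.1414, 0.1289]
tool_rot: [0.316, 0.949, 0.001, 0.001]
contact_force: [-0.4, 0.2, 0.3]
width: 0.057
finger_force: 0.0
```

```bash
python3 - <<'E'
from h import *
o=r.get_obs();print(o["t"],o["width"],o["finger_force"],o["contact_force"],o["tool_pos"],np.degrees(np.arctan2(*R.from_quat(o["tool_rot"]).as_matrix()[1::-1,1])))
E
```

```text
2.65 0.05704975254406438 0.0 [-0.3849016   0.20432442  0.26663434] [0.63430052 0.1414211  0.12889999] 53.132520335347905
```

apply_moves --pt "0.4 -0.004 -0.003 0 0" --pt "0.4 -0.008 -0.006 0.002 0" --pt "0.4 -0.008 -0.006 0.002 0" --pt "0.4 -0.008 -0.006 0.002 0" --pt "-1 -0.008 -0.006 0.002 0"

```text
t: 3.07
tool_pos: [0.6359, 0.1312, 0.1246]
tool_rot: [0.316, 0.949, 0.0, -0.0]
contact_force: [0.1, -0.5, 0.3]
width: 0.0569
finger_force: 0.0
```

apply_moves --pt "-1 0 0 0 0" --pt "-1 0 0 0 0" --pt "-1 0 0 0 0" --pt "-1 0 0 0 0" --pt "-1 0 0 0 0"

```text
t: 3.48
tool_pos: [0.6366, 0.1326, 0.1247]
tool_rot: [0.316, 0.949, 0.001, 0.0]
contact_force: [2.7, 4.1, -3.5]
width: 0.0439
finger_force: 25.0
```

apply_moves --pt "-1 0 0 0 0" --pt "-1 0 0 0 0" --pt "-1 0 0 0 0" --pt "-1 0 0 0 0" --pt "-1 0 0 0 0"

```text
t: 3.9
tool_pos: [0.6366, 0.1326, 0.1248]
tool_rot: [0.316, 0.949, 0.001, 0.0]
contact_force: [3.4, 3.7, -5.3]
width: 0.0435
finger_force: 25.0
```

```bash
python3 - <<'E'
from h import *
o=r.get_obs();print(o["t"],o["width"],o["finger_force"],o["contact_force"],o["tool_pos"],np.degrees(np.arctan2(*R.from_quat(o["tool_rot"]).as_matrix()[1::-1,1])))
E
```

```text
3.9 0.043521080087249565 24.997353774961084 [ 3.37602633  3.6807504  -5.28132502] [0.63657841 0.13258958 0.12476178] 53.17272306649039
```

apply_moves --pt "-1 0 0 0 6.5" --pt "-1 0 0 0 13" --pt "-1 0 0 0 19.5" --pt "-1 0 0 0 26" --pt "-1 0 0 0 32.5"

```text
t: 4.32
tool_pos: [0.637, 0.1335, 0.1248]
tool_rot: [0.57, 0.821, 0.002, 0.0]
contact_force: [5.3, 5.2, -6.1]
width: 0.0435
finger_force: 25.0
```

apply_moves --pt "-1 0 0 0 6.5" --pt "-1 0 0 0 13" --pt "-1 0 0 0 19.5" --pt "-1 0 0 0 26" --pt "-1 0 0 0 32.5"

```text
t: 4.73
tool_pos: [0.638, 0.1335, 0.1248]
tool_rot: [0.778, 0.629, 0.003, 0.0]
contact_force: [7.8, 5.2, -8.3]
width: 0.0438
finger_force: 25.0
```

apply_moves --pt "-1 0 0 0 6.5" --pt "-1 0 0 0 13" --pt "-1 0 0 0 19.5" --pt "-1 0 0 0 26" --pt "-1 0 0 0 32.6"

```text
t: 5.15
tool_pos: [0.6388, 0.1331, 0.1248]
tool_rot: [0.923, 0.385, 0.003, 0.0]
contact_force: [9.5, 3.5, -9.2]
width: 0.044
finger_force: 25.0
```

apply_moves --pt "-1 0 0 0 0" --pt "-1 0 0 0 0" --pt "-1 0 0 0 0"

```text
t: 5.4
tool_pos: [0.6384, 0.1325, 0.1247]
tool_rot: [0.922, 0.387, 0.003, 0.0]
contact_force: [7.7, 3.7, -9.1]
width: 0.0434
finger_force: 25.0
```

```bash
python3 - <<'E'
from h import *
o=r.get_obs();print(o["t"],o["joints"],o["width"],o["finger_force"],o["contact_force"],o["ft_torque"],o["tool_pos"],np.degrees(np.arctan2(*R.from_quat(o["tool_rot"]).as_matrix()[1::-1,1])))
a=r.read_camera("top")[:,:,::-1];b=r.read_camera("scene")[:,:,::-1]
cv2.imwrite("pics/t2.png",np.hstack([cv2.resize(a[130:290,110:260],(400,427),interpolation=2),cv2.resize(b[130:250,170:282],(400,427),interpolation=2)]))
E
```

```text
5.4 [-0.4407635   0.88667385  0.31718419  1.59308473 -0.3764429   0.71739409
 -0.72374961] 0.04341992342147658 24.97647567652166 [ 7.73579352  3.67075456 -9.10459035] [ 0.49289516 -1.43954282 -0.06017669] [0.63835192 0.13246597 0.12473675] -44.44711372334385
```

View pics/t2.png

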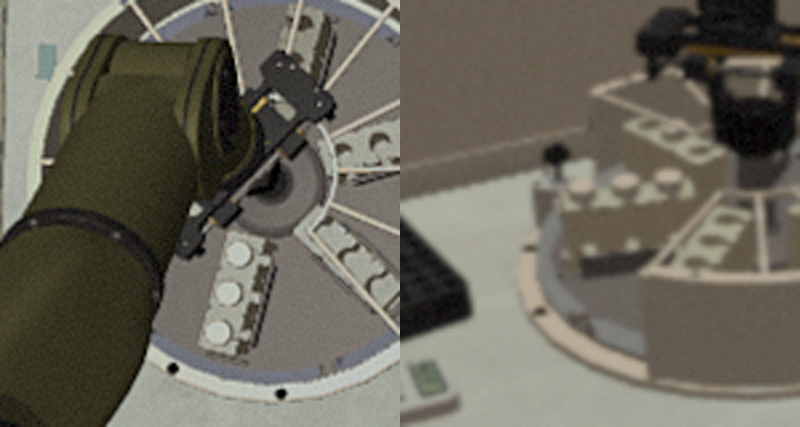

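```bash
python3 - <<'E'
from h import *
T=cam("top");a=r.read_camera("top")
c=np.array([.6370,.1318])
g=cv2.cvtColor(a,cv2.COLOR_RGB2GRAY).astype(float)
P=[]
for p in [(238,255),(229,294),(217,333)]:
    u,v=p[0]/2.667+110,p[1]/2.667+130
    for _ in range(4):
        yy,xx=np.mgrid[int(v)-6:int(v)+8,int(u)-6:int(u)+8]
        w=np.clip(g[yy,xx]-165,0,None)*(np.hypot(xx-u,yy-v)<6);
        if w.sum()==0: print("none",g[yy,xx].max());break
        u,v=(w*xx).sum()/w.sum(),(w*yy).sum()/w.sum()
    q=at(T,(u,v),.104)[:2];P.append(q);d=q-c;print((u,v),q,np.hypot(*d),np.degrees(np.arctan2(d[1],d[0])))
d=P[2]-P[0];print("line",np.degrees(np.arctan2(d[1],d[0])))
E
```

```text
(np.float64(198.85322271857052), np.float64(224.55775366943203)) [0.56335377 0.15178676] 0.07631014665474757 164.8162849654141
(np.float64(194.98080614203454), np.float64(239.24120281509917)) [0.52656234 0.16155001] 0.1143745575347163 164.92339002758496
(np.float64(191.11278195488723), np.float64(254.08395989974937)) [0.48960368 0.1712406 ] 0.15258190465502183 165.01963140807445
line 165.22307763379777
```

apply_moves --pt "0.6 0 0 0 0" --pt "0.6 0 0 0 0" --pt "0.6 0 0 0 0" --pt "0.6 0 0 -0.03 0" --pt "0.6 0 0 -0.07 0"

```text
t: 5.97
tool_pos: [0.6324, 0.1307, 0.192]
tool_rot: [0.922, 0.387, -0.005, -0.001]
contact_force: [0.6, 0.4, -0.9]
width: 0.0705
finger_force: 0.0
```

apply_moves --pt "-1 0 -0.03 -0.005 0" --pt "-1 -0.002 -0.068 -0.005 0" --pt "-1 -0.003 -0.106 -0.005 0" --pt "-1 -0.004 -0.144 -0.005 0" --pt "-1 -0.005 -0.18 -0.005 0"

```text
t: 6.38
tool_pos: [0.5017, 0.2545, 0.2]
tool_rot: [0.922, 0.387, -0.001, -0.0]
contact_force: [-0.2, 0.9, 0.1]
width: 0.0391
finger_force: 0.0
```

apply_moves --pt "-1 0 -0.012 0 0" --pt "-1 0 -0.012 0 0" --pt "-1 0 -0.012 0 0" --pt "-1 0 -0.012 0 0"

```text
t: 6.72
tool_pos: [0.4969, 0.2604, 0.2001]
tool_rot: [0.923, 0.386, 0.001, 0.001]
contact_force: [0.1, 0.6, 0.4]
width: 0.0129
finger_force: 0.0
```

```bash
python3 - <<'E'
from h import *
o=r.get_obs();print(o["t"],o["width"],o["contact_force"],o["tool_pos"],np.degrees(np.arctan2(*R.from_quat(o["tool_rot"]).as_matrix()[1::-1,1])))
W=cam("wrist");im=r.read_camera("wrist");cv2.imwrite("pics/w2.png",im[:,:,::-1])
print("predict pin",proj(W,(.497,.263,.099)))
E
```

```text
6.7167 0.012929219166896707 [0.14961976 0.56680671 0.35538747] [0.4969456  0.26039637 0.20007455] -44.62194237430151
predict pin [265.82212076 202.46803251]
```

View pics/w2.png

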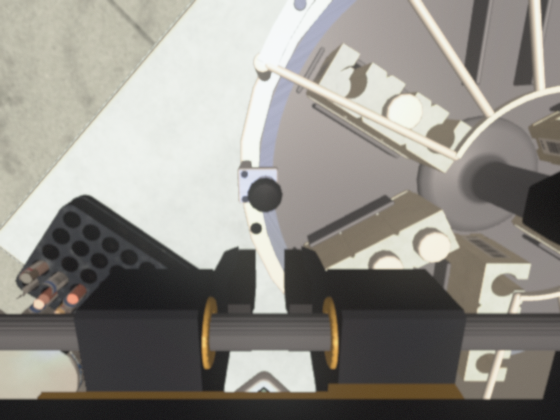

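```bash
python3 - <<'E'
from h import *
W=cam("wrist");T=cam("top")
print(at(W,(265,194),.099),at(W,(265,194),.112),tri((W,(265,194)),(T,(155.6,251.2))))
print(proj(T,(.4995,.265,.099)))
o=r.get_obs();print(o["tool_pos"],o["width"])
E
```

```text
[0.50122182 0.26768344 0.099     ] [0.50368951 0.26997004 0.112     ] [0.49890098 0.26556083 0.08688357]
[154.39463733 250.88627601]
[0.49710954 0.26014462 0.2000168 ] 0.008476338314547383
```

apply_moves --pt "-1 0.0055 -0.002 0.035 0" --pt "-1 0.0055 -0.002 0.07 0" --pt "-1 0.0055 -0.002 0.09 0" --pt "-1 0.0055 -0.002 0.094 0" --pt "-1 0.0055 -0.002 0.094 0"

```text
t: 7.18
tool_pos: [0.4983, 0.2657, 0.1046]
tool_rot: [0.923, 0.386, -0.001, 0.001]
contact_force: [0.5, -0.4, 0.1]
width: 0.0
finger_force: 0.0
```

apply_moves --pt "-1 0 0 0.003 0" --pt "-1 0 0 0.006 0" --pt "-1 0 0 0.009 0" --pt "-1 0 0 0.012 0" --pt "-1 0 0 0.013 0"

```text
t: 7.6
tool_pos: [0.4982, 0.2678, 0.0931]
tool_rot: [0.922, 0.387, 0.001, -0.0]
contact_force: [-0.1, 0.8, 0.0]
width: 0.0004
finger_force: 0.0
```

apply_moves --pt "-1 0 0 0.001 0" --pt "-1 0 0 0.002 0" --pt "-1 0 0 0.002 0"

```text
t: 7.85
tool_pos: [0.4976, 0.2677, 0.0905]
tool_rot: [0.922, 0.387, -0.0, -0.0]
contact_force: [0.1, -0.2, 0.3]
width: 0.0008
finger_force: 0.0
```

apply_moves --pt "-1 0 0 0.001 0" --pt "-1 0 0 0.002 0" --pt "-1 0 0 0.003 0" --pt "-1 0 0 0.003 0"

```text
t: 8.18
tool_pos: [0.4977, 0.2676, 0.0875]
tool_rot: [0.922, 0.387, -0.0, -0.0]
contact_force: [0.2, 0.7, -0.7]
width: 0.0005
finger_force: 0.0
```

```bash
python3 - <<'E'
from h import *
o=r.get_obs();print(o["t"],o["contact_force"],o["tool_pos"])
b=r.read_camera("scene")[:,:,::-1]
a0=cv2.imread("pics/scene0.png")
f=lambda i:cv2.resize(i[150:220,190:255],(390,420),interpolation=2)
cv2.imwrite("pics/s3.png",np.hstack([f(a0),f(b)]))
E
```

```text
8.1833 [ 0.24107493  0.70267971 -0.66390423] [0.49772402 0.26762124 0.08749311]
```

View pics/s3.png

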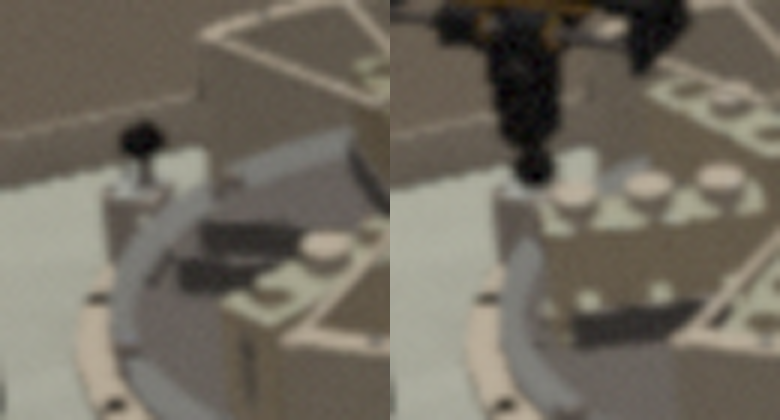

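apply_moves --pt "-1 0 0 0.002 0" --pt "-1 0 0 0.004 0" --pt "-1 0 0 0.006 0" --pt "-1 0 0 0.0075 0" --pt "-1 0 0 0.0075 0"

```text
t: 8.65
tool_pos: [0.4978, 0.2676, 0.0801]
tool_rot: [0.922, 0.387, -0.0, -0.0]
contact_force: [-0.7, 0.8, 1.0]
width: 0.0008
finger_force: 0.7
```

apply_moves --pt "-1 0 0 0.002 0" --pt "-1 0 0 0.003 0" --pt "-1 0 0 0.003 0"

```text
t: 8.9
tool_pos: [0.4981, 0.2677, 0.0793]
tool_rot: [0.922, 0.387, 0.001, -0.001]
contact_force: [-4.7, -1.1, 20.2]
width: 0.0003
finger_force: 9.6
```

apply_moves --pt "-1 0 0 -0.04 0" --pt "-1 0 0 -0.08 0" --pt "0.3 -0.018 0.03 -0.1 0" --pt "0.3 -0.036 0.06 -0.12 0" --pt "0.3 -0.055 0.095 -0.12 0"

```text
t: 9.32
tool_pos: [0.5291, 0.1627, 0.2009]
tool_rot: [0.921, 0.389, 0.004, -0.0]
contact_force: [0.8, -0.9, 0.4]
width: 0.0183
finger_force: 0.0
```

apply_moves --pt "0.3 0 0 0 -7" --pt "0.3 0 0 0 -14" --pt "0.3 0 0 0 -21" --pt "0.3 0 0 0 -28" --pt "0.3 0 0 0 -35"

```text
t: 9.73
tool_pos: [0.527, 0.1617, 0.1972]
tool_rot: [0.761, 0.649, -0.0, -0.0]
contact_force: [-0.4, 0.7, -0.9]
width: 0.0514
finger_force: 0.0
```

apply_moves --pt "0.3 0 0 0 -7" --pt "0.3 0 0 0 -14" --pt "0.3 0 0 0 -21" --pt "0.3 0 0 0 -28" --pt "0.3 0 0 0 -35"

```text
t: 10.15
tool_pos: [0.527, 0.1617, 0.1971]
tool_rot: [0.531, 0.847, -0.0, -0.0]
contact_force: [-0.0, -0.8, 0.3]
width: 0.0573
finger_force: 0.0
```

apply_moves --pt "0.3 0 0 0 -7" --pt "0.3 0 0 0 -14" --pt "0.3 0 0 0 -21" --pt "0.3 0 0 0 -28" --pt "0.3 0 0 0 -35"

```text
t: 10.57
tool_pos: [0.527, 0.1616, 0.1971]
tool_rot: [0.252, 0.968, -0.0, -0.0]
contact_force: [0.7, 0.4, 0.1]
width: 0.0573
finger_force: 0.0
```

apply_moves --pt "0.3 0 0 0 -7" --pt "0.3 0 0 0 -14.8" --pt "0.3 0 0 0 -14.8" --pt "0.3 0 0 0 -14.8"

```text
t: 10.9
tool_pos: [0.527, 0.1616, 0.1971]
tool_rot: [0.129, 0.992, 0.0, -0.0]
contact_force: [0.2, 0.9, -0.9]
width: 0.0569
finger_force: 0.0
```

```bash
python3 - <<'E'
from h import *
o=r.get_obs();print(o["t"],o["joints"],o["width"],o["tool_pos"],np.degrees(np.arctan2(*R.from_quat(o["tool_rot"]).as_matrix()[1::-1,1])))
W=cam("wrist");im=r.read_camera("wrist");cv2.imwrite("pics/w4.png",im[:,:,::-1])
print("predict",[proj(W,(x,y,.104)) for x,y in((.5634,.1518),(.5266,.1616),(.4896,.1712))])
E
```

```text
10.9 [-0.22323002  0.65456654 -0.26080804  1.83172019  0.24928276  0.68747461
  0.68551013] 0.05691360621593731 [0.52702145 0.16159117 0.19705136] 75.15469290665703
predict [array([270.06576253, 257.20017599]), array([270.19250844, 207.53281282]), array([269.96851659, 153.24420206])]
```

View pics/w4.png

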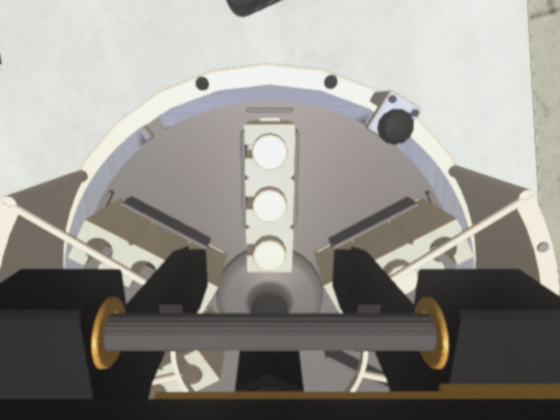

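apply_moves --pt "0.3 0 0 0.035 0" --pt "0.3 0 0 0.07 0" --pt "0.3 0 0 0.1 0" --pt "0.3 0 0 0.125 0" --pt "0.3 0 0 0.14 0"

```text
t: 11.37
tool_pos: [0.5258, 0.1614, 0.0546]
tool_rot: [0.129, 0.992, -0.001, -0.001]
contact_force: [-0.5, -1.2, 0.1]
width: 0.0574
finger_force: 0.0
```

apply_moves --pt "0.3 0 0 0 0" --pt "-1 0 0 0 0" --pt "-1 0 0 0 0" --pt "-1 0 0 0 0" --pt "-1 0 0 0 0" --squeeze 22

```text
t: 11.78
tool_pos: [0.528, 0.1621, 0.0586]
tool_rot: [0.128, 0.992, 0.001, 0.001]
contact_force: [-0.9, -0.5, 2.8]
width: 0.036
finger_force: 22.0
```

apply_moves --pt "-1 0 0 0 0" --pt "-1 0 0 0 0" --pt "-1 0 0 0 0" --pt "-1 0 0 0 0"

```text
t: 12.12
tool_pos: [0.528, 0.1621, 0.0585]
tool_rot: [0.128, 0.992, 0.001, 0.001]
contact_force: [-0.9, -0.3, 6.6]
width: 0.0358
finger_force: 22.0
```

```bash
python3 - <<'E'
from h import *
o=r.get_obs();print(o["t"],o["width"],o["finger_force"],o["contact_force"],o["tool_pos"],np.degrees(np.arctan2(*R.from_quat(o["tool_rot"]).as_matrix()[1::-1,1])))
# tray edges, top view: crop c2 scale 480/90, 400/75, offset (310,230)
T=cam("top");f=lambda u,v,z:at(T,(u*90/480+310,v*75/400+230),z)[:2]
for n,p in dict(L1t=(113,80),L1b=(110,345),L2t=(208,80),L2b=(205,345)).items(): print(n,f(*p,.014))
for n,p in dict(endt=(160,77),endb=(160,348)).items(): print(n,f(*p,.015))
print("tray carrier caps wells", [f(u,v,.073) for u,v in((372,140),(372,219),(370,300))])
E
```

```text
12.1167 0.035815909023156095 21.991568331141025 [-0.86839653 -0.27379978  6.6067716 ] [0.52799791 0.16206171 0.05851621] 75.3009949839841
L1t [ 0.50760759 -0.18835069]
L1b [ 0.37505766 -0.18294003]
L2t [ 0.5066561 -0.2364536]
L2b [ 0.37415892 -0.23052992]
endt [ 0.50862803 -0.2120874 ]
endb [ 0.37318625 -0.20783495]
tray carrier caps wells [array([ 0.47490701, -0.30637794]), array([ 0.43724759, -0.30486881]), array([ 0.39890294, -0.302378  ])]
```

apply_moves --pt "-1 0 0 -0.01 0" --pt "-1 0 0 -0.03 0" --pt "-1 0 0 -0.06 0" --pt "-1 0 0 -0.09 0" --pt "-1 0 0 -0.12 0"

```text
t: 12.53
tool_pos: [0.5265, 0.1616, 0.179]
tool_rot: [0.128, 0.992, -0.0, -0.0]
contact_force: [0.7, 0.1, -1.4]
width: 0.0358
finger_force: 22.0
```

apply_moves --pt "-1 0 0 -0.02 0" --pt "-1 0 -0.01 -0.02 0" --pt "-1 0 -0.03 -0.02 0" --pt "-1 0 -0.055 -0.02 0" --pt "-1 0 -0.08 -0.02 0"

```text
t: 12.95
tool_pos: [0.5056, 0.0832, 0.1969]
tool_rot: [0.127, 0.992, -0.0, -0.001]
contact_force: [0.4, -1.1, -0.5]
width: 0.0356
finger_force: 22.0
```

apply_moves --pt "-1 0 -0.028 0 0" --pt "-1 0 -0.056 0 0" --pt "-1 0 -0.084 0 0" --pt "-1 0 -0.112 0 0" --pt "-1 0 -0.14 0 0"

```text
t: 13.37
tool_pos: [0.4697, -0.0528, 0.1968]
tool_rot: [0.128, 0.992, -0.0, -0.001]
contact_force: [0.3, -0.0, -0.1]
width: 0.036
finger_force: 22.0
```

apply_moves --pt "-1 0 -0.028 0 0" --pt "-1 0 -0.056 0 0" --pt "-1 0 -0.084 0 0" --pt "-1 0 -0.112 0 0" --pt "-1 0 -0.14 0 0"

```text
t: 13.78
tool_pos: [0.4341, -0.1879, 0.1967]
tool_rot: [0.128, 0.992, 0.0, -0.001]
contact_force: [1.0, -0.7, -2.0]
width: 0.0356
finger_force: 22.0
```

apply_moves --pt "-1 -0.004 -0.01 0 -4" --pt "-1 -0.008 -0.02 0 -8" --pt "-1 -0.01 -0.022 0 -12.6" --pt "-1 -0.01 -0.022 0 -12.6" --pt "-1 -0.01 -0.022 0 -12.6"

```text
t: 14.2
tool_pos: [0.439, -0.2103, 0.1968]
tool_rot: [0.02, 1.0, 0.0, -0.001]
contact_force: [-0.8, 0.7, -1.6]
width: 0.0355
finger_force: 22.0
```

```bash
python3 - <<'E'
from h import *
o=r.get_obs();print(o["t"],o["width"],o["finger_force"],o["contact_force"],o["tool_pos"],np.degrees(np.arctan2(*R.from_quat(o["tool_rot"]).as_matrix()[1::-1,1])))
W=cam("wrist");w=r.read_camera("wrist")
T=cam("top")
print("lane corners wrist px",[proj(W,(x,y,.014)).round() for x,y in((.508,-.188),(.375,-.183),(.507,-.236),(.374,-.231))])
t=r.read_camera("top");s=r.read_camera("scene")
cv2.imwrite("pics/x5.png",np.hstack([w,t[100:310,110:398][:, :240].repeat(2,0)[:, :].copy()])[:,:,::-1])
E
```

```text
14.2 0.035523153962244834 21.99494711123407 [-0.76558668  0.65460278 -1.63442307] [ 0.43902818 -0.21029054  0.19675331] 87.76289074129649
lane corners wrist px [array([295., 248.]), array([298., 111.]), array([247., 249.]), array([244., 112.])]
```

View pics/x5.png

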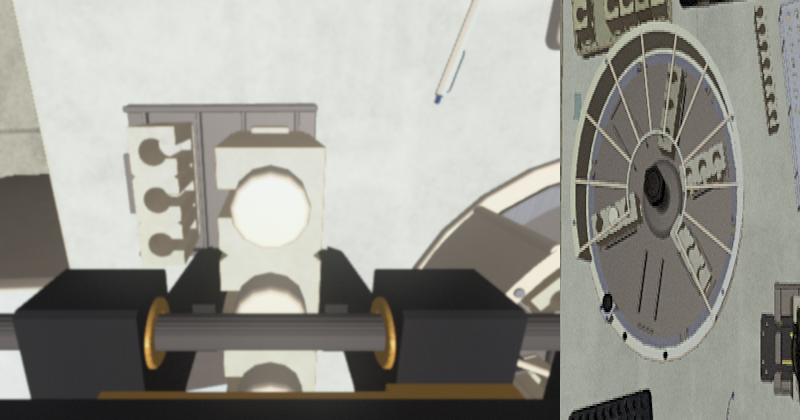

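```bash
python3 - <<'E'
from h import *
W=cam("wrist");w=cv2.cvtColor(r.read_camera("wrist"),cv2.COLOR_RGB2GRAY)
for p in [(125,105),(317,105)]: print(p,at(W,p,.015))
p=w[115:121].mean(0);print("profile",[(i,int(p[i])) for i in range(118,326,3)])
p=cv2.Sobel(w[114:122].mean(0)[None].astype(np.float32),cv2.CV_32F,1,0)[0]
for i in range(120,330):
    if abs(p[i])>20 and abs(p[i])>=max(abs(p[i-3:i+4])): print(i,round(p[i]),at(W,(i,118),.014)[:2].round(4))
E
```

```text
(125, 105) [ 0.36532433 -0.3368733   0.015     ]
(317, 105) [ 0.37144866 -0.16545934  0.015     ]
profile [(118, 228), (121, 229), (124, 229), (127, 188), (130, 146), (133, 147), (136, 147), (139, 147), (142, 144), (145, 111), (148, 114), (151, 148), (154, 148), (157, 148), (160, 147), (163, 148), (166, 149), (169, 148), (172, 148), (175, 148), (178, 148), (181, 149), (184, 149), (187, 149), (190, 150), (193, 152), (196, 140), (199, 110), (202, 144), (205, 153), (208, 154), (211, 154), (214, 155), (217, 155), (220, 155), (223, 155), (226, 156), (229, 156), (232, 156), (235, 157), (238, 156), (241, 138), (244, 126), (247, 157), (250, 158), (253, 159), (256, 160), (259, 160), (262, 161), (265, 161), (268, 161), (271, 161), (274, 162), (277, 162), (280, 163), (283, 163), (286, 163), (289, 164), (292, 157), (295, 135), (298, 144), (301, 164), (304, 165), (307, 166), (310, 166), (313, 161), (316, 206), (319, 220), (322, 222), (325, 223)]
127 -250 [ 0.3766 -0.3371]
145 -191 [ 0.3772 -0.3209]
194 -52 [ 0.3788 -0.2765]
201 162 [ 0.379  -0.2702]
239 -70 [ 0.3803 -0.2358]
246 98 [ 0.3805 -0.2295]
293 -126 [ 0.382 -0.187]
299 80 [ 0.3822 -0.1816]
315 206 [ 0.3827 -0.1671]
```

apply_moves --pt "-1 -0.003 0 0.03 0" --pt "-1 -0.003 0 0.06 0" --pt "-1 -0.003 0 0.09 0" --pt "-1 -0.003 0 0.115 0" --pt "-1 -0.003 0 0.13 0"

```text
t: 14.82
tool_pos: [0.4422, -0.2094, 0.065]
tool_rot: [0.018, 1.0, 0.0, -0.001]
contact_force: [0.1, -0.2, -1.4]
width: 0.0357
finger_force: 22.0
```

apply_moves --pt "-1 0 0 0.006 0" --pt "-1 0 0 0.012 0" --pt "-1 0 0 0.018 0" --pt "-1 0 0 0.021 0" --pt "-1 0 0 0.022 0"

```text
t: 15.23
tool_pos: [0.4434, -0.2104, 0.0454]
tool_rot: [0.018, 1.0, -0.0, 0.0]
contact_force: [-0.8, 0.0, -0.7]
width: 0.0357
finger_force: 22.0
```

apply_moves --pt "-1 0 0 0.001 0" --pt "-1 0 0 0.002 0" --pt "-1 0 0 0.0025 0" --pt "-1 0 0 0.0025 0"

```text
t: 15.57
tool_pos: [0.4432, -0.2104, 0.0429]
tool_rot: [0.018, 1.0, -0.0, 0.0]
contact_force: [-0.5, 0.5, -0.4]
width: 0.0358
finger_force: 22.0
```

apply_moves --pt "-1 0 0 0.001 0" --pt "-1 0 0 0.0015 0" --pt "-1 0 0 0.002 0" --pt "-1 0 0 0.002 0"

```text
t: 15.9
tool_pos: [0.4432, -0.2104, 0.0415]
tool_rot: [0.018, 1.0, -0.0, 0.0]
contact_force: [-1.1, 0.4, 8.4]
width: 0.0359
finger_force: 22.0
```

apply_moves --pt "0.25 0 0 0 0" --pt "0.25 0 0 0 0" --pt "0.25 0 0 0 0" --pt "0.25 0 0 0 0" --pt "0.25 0 0 -0.01 0"

```text
t: 16.32
tool_pos: [0.4423, -0.2099, 0.0496]
tool_rot: [0.018, 1.0, 0.0, -0.001]
contact_force: [-0.7, 0.3, -0.1]
width: 0.0551
finger_force: 0.0
```

apply_moves --pt "0.25 0 0 -0.03 0" --pt "0.25 0 0 -0.06 0" --pt "0.25 0 0 -0.09 0" --pt "0.25 0 0 -0.12 0" --pt "0.25 0 0 -0.15 0"

```text
t: 16.73
tool_pos: [0.4425, -0.2102, 0.202]
tool_rot: [0.018, 1.0, 0.0, -0.0]
contact_force: [0.0, -1.1, 0.7]
width: 0.055
finger_force: 0.0
```

apply_moves --pt "0.25 0 0.035 0 0" --pt "0.25 0 0.07 0 0" --pt "0.25 0 0.1 0 0" --pt "0.25 0 0.13 0 0" --pt "0.25 0 0.13 0 0"

```text
t: 17.15
tool_pos: [0.4484, -0.0737, 0.2011]
tool_rot: [0.013, 1.0, 0.002, 0.001]
contact_force: [0.1, 0.1, -0.0]
width: 0.0551
finger_force: 0.0
```

```bash
python3 - <<'E'
from h import *
o=r.get_obs();print(o["t"],o["width"],o["tool_pos"])
def circ(n,pts,z):
    C=cam(n);im=cv2.cvtColor(r.read_camera(n),cv2.COLOR_RGB2GRAY).astype(float)
    for P in pts:
        u,v=proj(C,(*P,z))
        for _ in range(6):
            yy,xx=np.mgrid[int(v)-7:int(v)+8,int(u)-7:int(u)+8]
            w=np.clip(im[yy,xx]-170,0,None)*(np.hypot(xx-u,yy-v)<6)
            if w.sum()==0: print(n,"none",im[yy,xx].max());break
            u,v=(w*xx).sum()/w.sum(),(w*yy).sum()/w.sum()
        else: print(n,(round(u,1),round(v,1)),at(C,(u,v),z))
    return im
c=(.442,-.2102)
for n in("top","scene"):
    im=circ(n,[(c[0]+d,c[1]-d*.037) for d in(-.038,0,.038)],.087)
    # dark pin knob centroid
    C=cam(n)
    u,v=proj(C,(.498,.266,.080));yy,xx=np.mgrid[int(v)-9:int(v)+10,int(u)-9:int(u)+10]
    w=(im[yy,xx]<45);print(n,"knob",(w*xx).sum()/w.sum(),(w*yy).sum()/w.sum(),w.sum(),"pred home/ride/up",[proj(C,(.498,.266,z-.004)).round(1) for z in(.080,.0905,.099)])
a=cv2.cvtColor(cv2.imread("pics/scene0.png"),6);C=cam("scene");u,v=proj(C,(.498,.266,.095));yy,xx=np.mgrid[int(v)-9:int(v)+10,int(u)-9:int(u)+10];w=a[yy,xx]<45;print("scene0 knob",(w*xx).sum()/w.sum(),(w*yy).sum()/w.sum(),w.sum())
E
```

```text
17.15 0.05508632340380661 [ 0.44839372 -0.07370334  0.20114799]
top (np.float64(343.7), np.float64(285.5)) [ 0.40350536 -0.2098907   0.087     ]
top (np.float64(343.8), np.float64(270.3)) [ 0.44135829 -0.2114809   0.087     ]
top (np.float64(343.8), np.float64(255.2)) [ 0.47943337 -0.21272206  0.087     ]
top knob 157.0921052631579 251.43421052631578 76 pred home/ride/up [array([156.7, 251.6]), array([155.5, 251.6]), array([154.5, 251.5])]
scene (np.float64(242.6), np.float64(260.1)) [ 0.40432333 -0.20344703  0.087     ]
scene (np.float64(258.3), np.float64(257.4)) [ 0.4413214  -0.21151163  0.087     ]
scene (np.float64(273.0), np.float64(253.1)) [ 0.47967029 -0.2130349   0.087     ]
scene knob 213.65 177.6 20 pred home/ride/up [array([213.2, 176.2]), array([212.9, 173.3]), array([212.7, 171. ])]
scene0 knob 213.10714285714286 173.03571428571428 28
```

```bash
python3 -c "
from rig import r;print(r.close_job())"
```

```text
the job is handed in; nothing more can be done
None
```

The job is handed in, at about 17 s of the 72 s allowed: the full carrier stands upright in the free tray lane, and the index pin dropped home on the first push with no rocking needed; I didn't touch the other carriers or the label roll and didn't check them separately at the end.

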